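Dose milling balls through a sprung slide gate

TASK

With the scoop, and without touching the balls with the gripper, lift the four white balls out of the blue tray and tip them all into the funnel while its gate is shut, then stand the scoop upright in the tray or on the bench and let go. Then pull the sprung gate by its red tab to half of its 90 mm travel, so that all four balls run into the dish, and finish while still holding the gate there. Leave the beaker and the two bottles alone.

Things in the scene. Friction and masses are not known exactly. Their poses are not given: they have to be found in the camera images.
- tray: Fixed blue open tray, outside 200 x 66 x 30 mm (along its x, y, z), walls and floor 5 mm, so inside it is 190 x 56 mm and 25 mm deep. Origin: centre of its underside, on the bench. At the +x end the inside slopes: from x = 75 mm at the floor up to x = 95 mm at the rim.
- tray_floor (a point): Centre of the tray's inner floor, 5 mm above the bench; axes as the tray's.
- scoop: Loose steel scoop, 120 g, upright in the tray's -x end, mouth to the balls at the +x end. Pan 70 x 51 mm (x, y), 26 mm high, floor 1.5 mm, side walls 2 mm and 10 mm short of the lip, open at the top and the +x end. Pushed along the tray floor to the sloping +x end it takes the balls over its lip; mouth-down 45 degrees they roll out. Origin: centre of the underside; x to the mouth, z up.
- scoop_grip (a point): Point to grip on the scoop's black upright handle, at scoop x = -30 mm and 88 mm above its underside. The handle is 24 mm (scoop x) by 16 mm (scoop y) and reaches from 24 to 102 mm above the underside. Pinch it from above along the scoop's y.
- scoop_pan (a point): Middle of the scoop's pan, 12 mm above its underside, on its centre.
- ball0: One of four identical white polished balls, 15 mm across, 11 g, lying in the tray. Origin: its centre.
- ball1: One of four identical white polished balls, 15 mm across, 11 g, lying in the tray. Origin: its centre.
- ball2: One of four identical white polished balls, 15 mm across, 11 g, lying in the tray. Origin: its centre.
- ball3: One of four identical white polished balls, 15 mm across, 11 g, lying in the tray. Origin: its centre.
- funnel (a point): Centre of the funnel's rim on the doser, 150 mm above the bench. The rim is 120 mm across outside, 112 mm inside; it narrows to a throat 36 mm across that ends 64 mm lower, just over the gate, which closes it. Axes as the doser's.
- doser: Fixed ball doser: white base plate (x -145 to 65, y -85 to 135 mm, 12 mm thick), a sloping blue dish with clear walls, two aluminium rails along y (tops at 90 mm) with the gate between them, the blue funnel on top. Origin: on the bench below the funnel's centre; z up. The gate is pulled towards -y; the dish comes out to -x.
- dish (a point): Middle of the catch dish, 35 mm above the bench, 50 mm to the doser's -x side of the funnel's axis. The dish reaches 80 mm either way along x and 40 mm along y; its floor slopes down to -x (from about 50 to 20 mm above the bench), its walls reach 64 mm (48 mm at the front).
- gate (a joint): Travel of the steel slide gate, m: 0 shut, 0.09 fully out towards the doser's -y. A square 42 mm hole in it is under the throat at half travel, 0.045; farther out the throat is closed again. Its spring pulls it shut: about 2.5 N at 0, 7.5 N at half, 12.5 N at full travel; let go, it snaps shut.
- gate_grip (a point): Point to grip on the gate's upright red tab, 117 mm above the bench. The tab is 26 mm (doser x) by 16 mm (doser y), its top at 134 mm, its foot at the gate 84 mm above the bench; it stands 115 mm to the doser's -y side of the funnel's axis when shut and moves with the gate. Pinch it from above along the doser's y.
- beaker: Glass beaker, 60 mm across, 75 mm tall; a bystander. Origin: centre of its underside.
- dropper: Small white dropper bottle, 32 mm across, 65 mm tall; a bystander. Origin: centre of its underside.
- reagent: Amber jar with a blue cap, 52 mm across, 95 mm tall; a bystander. Origin: centre of its underside.
There are look-alikes about, which are no part of the job. What is shaped like the scoop but pink or turquoise is not meant.

How it is judged:
On the way, in this order (a step that is already met when the one before it is completed fails the run):
1. the scoop is lifted clear of the tray with one or more balls in it, the gate shut (height (world z) of scoop above 0.05 m and distance between any of ball0, ball1, ball2, ball3 and scoop_pan below 0.036 m and value of joint gate below 0.008 m), for 0.1 s.
2. all four balls are in the funnel and the gate is shut (horizontal distance between each of ball0, ball1, ball2, ball3 and funnel below 0.055 m and height (world z) of ball0 between 0.084 and 0.15 m and height (world z) of ball1 between 0.084 and 0.15 m and height (world z) of ball2 between 0.084 and 0.15 m and height (world z) of ball3 between 0.084 and 0.15 m and value of joint gate below 0.008 m), for 0.2 s.
3. the scoop stands upright in the tray or on the bench, released, with the balls still in the funnel and the gate shut (all of step 2 and height (world z) of scoop below 0.018 m and angle between scoop's own z axis and vertical below 0.15 rad and contact force between the fingers and scoop below 0.1 N and linear speed of scoop below 0.03 m/s), for 0.1 s.
At the end, for the whole second after the job is handed in: The fingers hold the gate still at 45 mm of travel, within 7 mm, with over 3 N of contact; all four balls lie in the dish; the scoop stands upright (within 0.15 rad) in the tray or on the bench, untouched and clear of the doser (value of joint gate between 0.038 and 0.052 m and velocity of joint gate between -0.01 and 0.01 m/s and contact force between the fingers and gate above 3 N and contact force between scoop and doser below 0.1 N and horizontal distance between each of ball0, ball1, ball2, ball3 and dish below 0.09 m and height (world z) of ball0 between 0.022 and 0.07 m and height (world z) of ball1 between 0.022 and 0.07 m and height (world z) of ball2 between 0.022 and 0.07 m and height (world z) of ball3 between 0.022 and 0.07 m and height (world z) of scoop below 0.018 m and angle between scoop's own z axis and vertical below 0.15 rad and contact force between the fingers and scoop below 0.1 N and linear speed of scoop below 0.03 m/s); the arm keeps its last pose, push and grip.
It fails at once if the gripper touches a ball (contact force between the fingers and ball0 above 0.5 N or contact force between the fingers and ball1 above 0.5 N or contact force between the fingers and ball2 above 0.5 N or contact force between the fingers and ball3 above 0.5 N).
It fails at once if the beaker is pushed or lifted more than 30 mm away or tipped over (distance of beaker from where it was at the start of the episode above 0.03 m or angle between beaker's own z axis and vertical above 0.5 rad).
It fails at once if the dropper bottle is pushed or lifted more than 30 mm away or tipped over (distance of dropper from where it was at the start of the episode above 0.03 m or angle between dropper's own z axis and vertical above 0.5 rad).
It fails at once if the amber jar is pushed or lifted more than 30 mm away or tipped over (distance of reagent from where it was at the start of the episode above 0.03 m or angle between reagent's own z axis and vertical above 0.5 rad).
It also fails if it takes over 58 s, if anything falls off the work surface, if the arm or the gripper's body presses on something with over 40 N, if the wrist force passes 120 N, or if a joint passes its speed limit or range.

ROBOT

A 7-joint arm with a two-finger parallel gripper is mounted at the origin on the work surface. World frame = base frame: x ahead of the robot, y to its left, z up, the work surface at z = 0. Lengths are in m, angles in rad, forces in N, time in s.
With the tool pointing down it reaches from about 0.4 to 0.875 m from the base axis. Payload 6.5 kg.
Tool frame: the origin (TCP) lies between the finger pads; the fingertips stand manip.tips_ahead ahead of it and the grasp point (between the pads) lies 8 mm behind it (manip.tips_ahead is the distance from the TCP to the fingertips, in m); z points along the fingers, y is the line along which they close (so a half turn about z gives the same grasp; the last joint's range is limited). The gripper opens to 85 mm and grips with 20 to 120 N. Pads are 22 mm wide; open, the fingers measure 114 mm over their backs; the gripper's body (76 mm by 85 mm) begins 54 mm behind the grasp point. The pads swing forward as they close: fully open they stand 13 mm farther back than shut.
Start: joints at [-1.344, 0.536, -0.004, 1.538, 0.003, 1.067, -0.071], TCP at [0.188, 0.622, 0.242] pointing down, gripper open.
Joint ranges: [-2.7, 2.7], [-0.37, 2.16], [-1.27, 1.26], [0.24, 2.4], [-1.31, 4.45], [0.19, 1.91], [-2.76, 2.76]. Speed limits (rad/s): [2.39, 2.39, 3.14, 3.14, 3.14, 3.14, 3.14].

INTERFACE

Orientations are given as a unit quaternion [x, y, z, w].
In Python, from plant import manip gives the robot as it stands. Calls block until the motion is done:
- manip.move_ptp(position, orientation): joint-space move of the TCP to a pose.
- manip.line_to(position, attitude=None, velocity=0.15, contact_N=None): straight line of the TCP; attitude=None keeps the orientation; velocity is the mean speed in m/s. With contact_N (N) it stops when the force on the tool has changed by that much, and returns True; else False.
- manip.set_joints(angles): joint-space move.
- manip.open() and manip.grasp(squeeze=None): open the fingers fully, or close them until they stop; squeeze is the grip in N (None keeps the last).
- manip.sleep(seconds).
- manip.inverse_kinematics(position, orientation): joint angles nearest the present ones, or None.
- manip.capture(name): name is "scene" or "top"; returns the picture (384x512x3 uint8, red, green, blue); there is no depth.
- manip.camera_params(name): a dict with "mtx" (3x3 intrinsics, pixels), "D" ([k1, k2, p1, p2, k3] as OpenCV has them; the pictures are not rectified), "R" (3x3) and "t" (3): a world point X has camera coordinates R X + t. Camera axes: x right, y down, z forward; pixel columns grow to the right and rows downward; lengths in m; the calibration is good to about 2 mm. A picture is of the moment at which its call begins. camera_params takes no time and is no camera call.
A pose or a line that the arm cannot do raises manip.Unreachable and nothing moves.
- manip.sign_off(): hands the job in; it is judged then, once.
Readings, each from a call of its own:
- manip.get_clock(): time.
- manip.get_qpos(): joint angles.
- manip.get_qvel(): joint speeds.
- manip.get_joint_torque(): joint torques, N m.
- manip.get_tool_pos(): TCP position.
- manip.get_ee_rot(): TCP orientation.
- manip.get_contact_force(): force on the tool from outside, world axes, zero at the start.
- manip.get_wrist_torque(): the same for the moment, N m.
- manip.get_width(): finger opening in m.
- manip.get_grasp_force(): force on a finger pad.
Only numpy, scipy, OpenCV 4.12 (cv2) and the standard library are available. Lean on these libraries where they do the work, as an engineer would, in place of code of your own. Each camera call takes 0.05 s, during which the arm holds its last target. There are 200 camera calls.

## Working session

There is one attempt and no reset: what is moved stays moved. The work goes in short steps, each a Python script; the robot and the scene stay as the last script left them, time stands still between calls to the robot, and variables do not carry over. Pictures are saved under pics/ and viewed, at most 10 in all, crops included, and the job is handed in when it is done.

```bash
mkdir -p pics; ls
python3 - <<'E'
from plant import manip
import cv2
for n in("scene","top"):
    cv2.imwrite(f"pics/{n}0.png",cv2.resize(manip.capture(n)[:,:,::-1],(800,600),interpolation=cv2.INTER_CUBIC))
    p=manip.camera_params(n);print(n,p)
print(manip.tips_ahead,manip.get_clock(),manip.get_ee_rot(),manip.get_width())
E
```

```text
pics
scene {'mtx': array([[423.21512403,   0.        , 255.33929121],
       [  0.        , 423.21512403, 194.19270569],
       [  0.        ,   0.        ,   1.        ]]), 'D': array([-0.12719507,  0.        ,  0.        ,  0.        ,  0.        ]), 'R': array([[-0.60291669,  0.79780294,  0.00139391],
       [ 0.53449514,  0.40522525, -0.74169228],
       [-0.59228913, -0.44643362, -0.67073886]]), 't': array([ 0.40574006, -0.16567715,  1.35424061])}
top {'mtx': array([[498.14858746,   0.        , 254.4550385 ],
       [  0.        , 498.14858746, 196.09026127],
       [  0.        ,   0.        ,   1.        ]]), 'D': array([-0.11402694,  0.        ,  0.        ,  0.        ,  0.        ]), 'R': array([[ 1.09569381e-03, -9.99995930e-01, -2.63436440e-03],
       [-9.77812525e-01, -5.19535295e-04, -2.09481252e-01],
       [ 2.09479031e-01,  2.80544182e-03, -9.77809115e-01]]), 't': array([-0.06725617,  0.56438045,  1.35359063])}
0.011 0.1 [ 1.45815283e-01  9.89311503e-01 -8.06949707e-04 -4.56585071e-05] 0.08552659523308975
```

View pics/scene0.png

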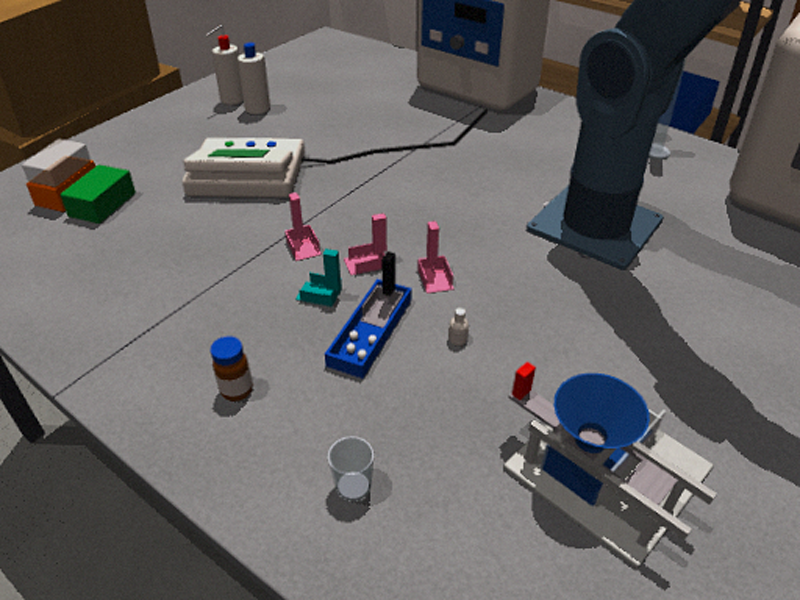

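View pics/top0.png

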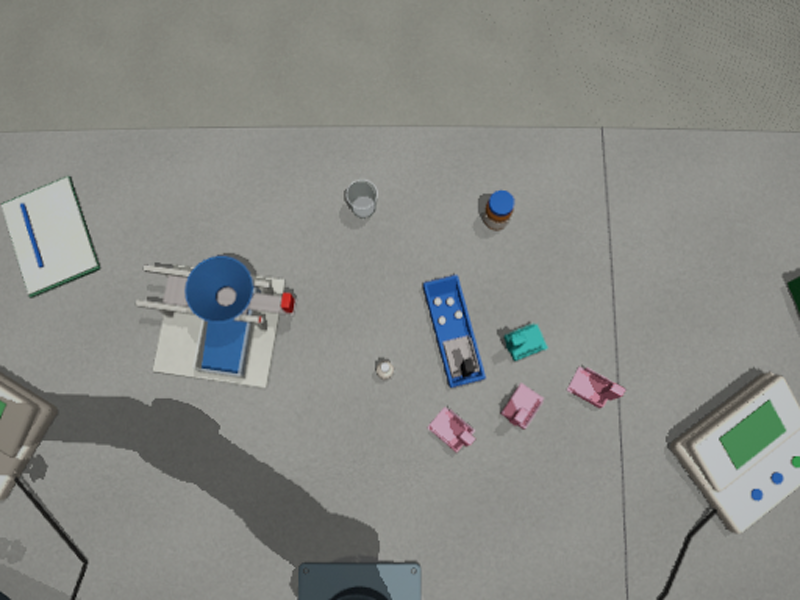

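The top view shows scoop look-alikes at (452,429), (522,405) and (596,387), all pink, and a turquoise one at (525,341). The steel scoop with the black handle stands in the blue tray at (463,358). Only that one fits, because it is steel and sits in the tray's -x end with its mouth towards the balls at (445,308). The doser funnel is at (219,288) and its red tab at (288,302). I'll confirm this in an enlarged crop.

```bash
cat > h.py <<'E'
import numpy as np,cv2
from plant import manip
def ray(n,uv):
    p=manip.camera_params(n);R,t=p["R"],p["t"]
    q=cv2.undistortPoints(np.array(uv,float).reshape(-1,1,2),p["mtx"],p["D"]).reshape(-1,2)
    return -R.T@t,np.c_[q,np.ones(len(q))]@R
def at_z(n,uv,z):
    c,d=ray(n,uv);return c+d*((z-c[2])/d[:,2])[:,None]
def proj(n,X):
    p=manip.camera_params(n)
    return cv2.projectPoints(np.array(X,float).reshape(-1,3),cv2.Rodrigues(p["R"])[0],p["t"],p["mtx"],p["D"])[0].reshape(-1,2)
E
python3 - <<'E'
from h import *
im=manip.capture("top")
a=cv2.resize(im[170:254,260:322],(443,600),interpolation=cv2.INTER_CUBIC)
cv2.imwrite("pics/tray1.png",a[:,:,::-1])
cv2.imwrite("pics/doser1.png",cv2.resize(im[155:255,80:200],(720,600),interpolation=cv2.INTER_CUBIC)[:,:,::-1])
np.save("top.npy",im);np.save("scene.npy",manip.capture("scene"))
hsv=cv2.cvtColor(im,cv2.COLOR_RGB2HSV)
blue=cv2.inRange(hsv,(105,130,40),(130,255,255))
n,l,s,c=cv2.connectedComponentsWithStats(blue)
for i in range(1,n):
    if s[i,4]>60: print(s[i],c[i])
red=cv2.inRange(hsv,(0,180,90),(6,255,255))
n,l,s,c=cv2.connectedComponentsWithStats(red)
for i in range(1,n):
    if s[i,4]>10: print("red",s[i],c[i])
E
```

```text
[313 122  16  16 202] [320.40594059 129.4950495 ]
[ 13 131  14  40 107] [ 19.81308411 150.26168224]
[ 119  164   43   75 2029] [140.57861015 197.73583046]
[ 271  176   40   72 1027] [288.34469328 205.74586173]
red [180 188   7  12  65] [183.43076923 193.10769231]
```

View pics/tray1.png

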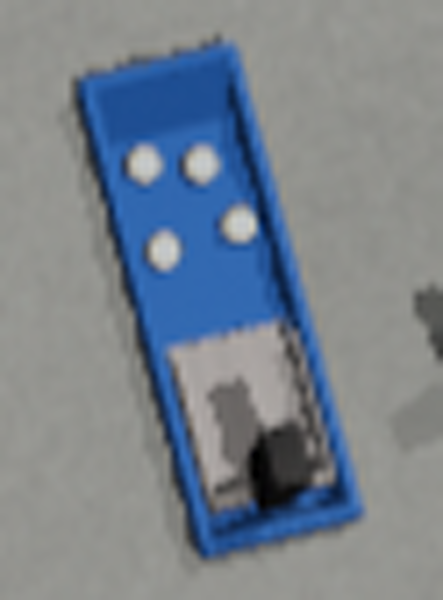

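View pics/doser1.png

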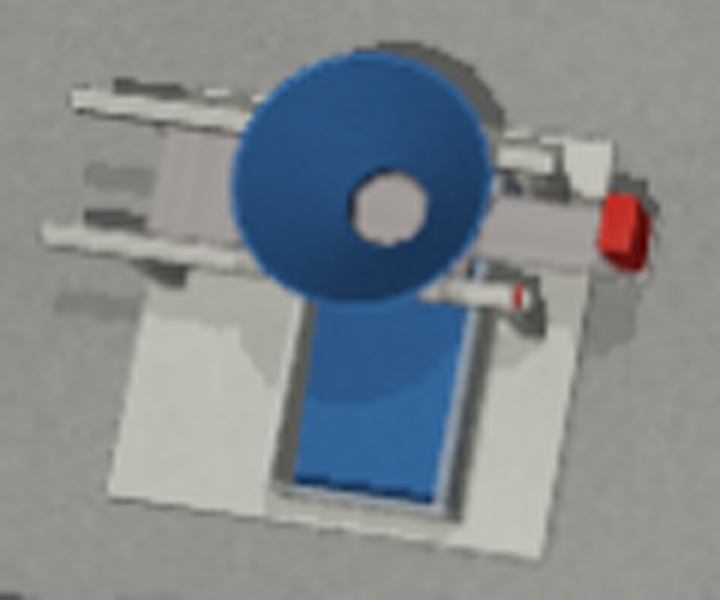

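The crops confirm the scoop: steel pan with a black handle at tray-crop (280,455) and its lip at about (225,335). The four balls are at (144,163), (200,163), (163,250) and (239,224). The doser plate corners are at doser-crop (110,495), (545,555) and (612,140), the funnel rim centre is at (362,178), and the tab top is at (622,225).

```bash
cat > fit.py <<'E'
from h import *
from scipy.optimize import minimize,least_squares
T=np.load("top.npy");S=np.load("scene.npy")
def mask(im,lo,hi,pt,hull=True):
    m=cv2.inRange(cv2.cvtColor(im,cv2.COLOR_RGB2HSV),lo,hi)
    n,l,s,c=cv2.connectedComponentsWithStats(m,connectivity=8)
    ys,xs=np.nonzero(m);k=np.argmin((xs-pt[0])**2+(ys-pt[1])**2)
    m=(l==l[ys[k],xs[k]]).astype(np.uint8)
    if hull:
        h=cv2.convexHull(cv2.findNonZero(m));m=cv2.fillConvexPoly(np.zeros_like(m),h,1)
    return m
def box(x0,x1,y0,y1,z0,z1):
    return np.array([[x,y,z] for x in(x0,x1) for y in(y0,y1) for z in(z0,z1)],float)
def place(P,q):
    c,s=np.cos(q[2]),np.sin(q[2]);P=np.asarray(P,float)
    return np.c_[P[:,0]*c-P[:,1]*s+q[0],P[:,0]*s+P[:,1]*c+q[1],P[:,2]]
def soft(n,P,k=8):
    uv=(proj(n,P)+.5)*k
    h=cv2.convexHull(uv.astype(np.float32)).astype(np.int32)
    return cv2.resize(cv2.fillConvexPoly(np.zeros((384*k,512*k),np.uint8),h,255),(512,384),interpolation=cv2.INTER_AREA)/255.
def silfit(P,q0,ms,scale=(.006,.006,.06)):
    def cost(u):
        q=q0+u*scale;return sum(np.abs(soft(n,place(P,q))-m).sum()/m.sum() for n,m in ms.items())
    r=minimize(cost,np.zeros(3),method="Nelder-Mead",options=dict(initial_simplex=[[0,0,0],[1,0,0],[0,1,0],[0,0,1]],xatol=.01,fatol=1e-4,maxiter=150))
    return q0+r.x*scale,r.fun
E
python3 - <<'E'
from fit import *
k=62/443
rim=np.array([[80,80],[230,40],[365,515],[205,555]])*k+[260,170]
C=at_z("top",rim-.5,.03);print("tray corners",C.round(4))
print("len",np.linalg.norm(C[0]-C[3]),np.linalg.norm(C[0]-C[1]))
d=(C[0]+C[1]-C[2]-C[3])[:2];q0=np.r_[C.mean(0)[:2],np.arctan2(d[1],d[0])]
P=box(-.1,.1,-.033,.033,0,.03)
ms={"top":mask(T,(105,130,40),(130,255,255),(288,206)),"scene":mask(S,(105,130,30),(130,255,255),(225,224))}
print("start",q0,[m.sum() for m in ms.values()])
for sel in(["top"],["scene"],["top","scene"]):
    print(sel,silfit(P,q0,{s:ms[s] for s in sel}))
# scoop handle
H=box(-.042,-.018,-.008,.008,.024,.102)+[0,0,.005]
def blk(im,pt): return mask(im,(0,0,0),(180,255,45),pt)
mh={"top":blk(T,(298,234)),"scene":blk(S,(249,172))}
for n,m in mh.items():
    ys,xs=np.nonzero(m);print(n,m.sum(),xs.min(),xs.max(),ys.min(),ys.max())
tq=q0
hq=np.r_[place([[-.055,0,0]],tq)[0,:2],tq[2]]
print("handle",silfit(H,hq,mh),"guess",hq)
balls=at_z("top",np.array([[144,163],[200,163],[163,250],[239,224]])*k+[260,170]-.5,.0125);print(balls)
# doser
s=1/6;o=np.array([80,155])
pl=np.array([[110,495],[545,555],[612,140]])*s+o-.5
W=at_z("top",pl,.012);M=np.array([[-.145,.135],[-.145,-.085],[.065,-.085]])
print("plate",W.round(4),np.linalg.norm(W[0]-W[1]),np.linalg.norm(W[1]-W[2]))
r=least_squares(lambda q:(place(np.c_[M,M[:,0]*0],q)-W)[:,:2].ravel(),np.r_[W[1,:2],0.1]);print("doser plate",r.x,r.fun)
dq=r.x
a=np.linspace(0,2*np.pi,72)
mf={}
for n,im,pt in(("top",T,(140,185)),("scene",S,(384,265))):
    m=mask(im,(100,110,30),(130,255,255),pt)
    ys,xs=np.nonzero(m);print(n,m.sum(),xs.min(),xs.max(),ys.min(),ys.max())
rim=np.array([[231,178],[492,178],[362,52],[300,75],[250,120],[440,75],[485,220]])*s+o-.5
Wr=at_z("top",rim,.15);r=least_squares(lambda c:np.hypot(*(Wr[:,:2]-c).T)-.06,Wr[:,:2].mean(0));print("funnel",r.x,r.fun.round(4))
TB=box(-.013,.013,-.123,-.107,.084,.134)
mt={n:mask(im,(0,150,60),(8,255,255),pt) for n,im,pt in(("top",T,(184,193)),("scene",S,(336,244)))}
print([m.sum() for m in mt.values()])
f=lambda yaw:silfit(box(-.013,.013,-.008,.008,.09,.134),np.r_[place([[0,-.115,0]],dq)[0,:2],yaw],mt)
print("tab",f(dq[2]),"guess",place([[0,-.115,0]],dq))
E
```

```text
tray corners [[ 0.6168 -0.114   0.03  ]
 [ 0.6337 -0.1756  0.03  ]
 [ 0.4384 -0.2267  0.03  ]
 [ 0.4225 -0.1627  0.03  ]]
len 0.2002762513533619 0.06383663867806712
start [ 0.52782148 -0.16976438  0.25068537] [np.uint64(1678), np.uint64(1840)]
['top'] (array([ 0.52853733, -0.16993007,  0.2489353 ]), np.float64(0.030042768001121784))
['scene'] (array([ 0.52840774, -0.17067488,  0.24269527]), np.float64(0.02769820971867008))
['top', 'scene'] (array([ 0.52831809, -0.17044779,  0.24740751]), np.float64(0.0606788797811709))
top 51 295 302 231 240
scene 237 244 252 161 189
handle (array([ 0.48308918, -0.18265777,  0.2037656 ]), np.float64(1.0235459584677753)) guess [ 0.47454063 -0.18340811  0.25068537]
[[ 0.58593867 -0.14071067  0.0125    ]
 [ 0.58595283 -0.16376286  0.0125    ]
 [ 0.54947263 -0.14814529  0.0125    ]
 [ 0.56034515 -0.17943906  0.0125    ]]
plate [[0.4522 0.3909 0.012 ]
 [0.4243 0.176  0.012 ]
 [0.6299 0.1499 0.012 ]] 0.21672013339908613 0.20732241278394545
doser plate [ 0.5779914   0.24096519 -0.12711536] [-0.00087786  0.00238518 -0.00087622 -0.00092199  0.00175408 -0.00146319]
top 2509 119 161 164 238
scene 2605 354 415 239 299
funnel [0.57529988 0.2409687 ] [-0.0007 -0.0009  0.0009 -0.0013 -0.0002  0.0002 -0.0008]
[np.uint64(86), np.uint64(244)]
tab (array([ 0.56163429,  0.12694498, -0.06523577]), np.float64(0.2599672579668543)) guess [[0.56341247 0.12689305 0.        ]]
```

```bash
cat >> h.py <<'E'
from scipy.spatial.transform import Rotation as Ro
def pose(ref,yaw,tilt=0.,loc=(0,0,0),a=1,tcp=(-.03,0,.08)):
    """tool pose putting scoop-local point loc at world ref; tilt>0 = mouth down"""
    R=Ro.from_euler("ZY",[yaw,tilt])
    p=np.array(ref)+R.apply(np.array(tcp)-np.array(loc))
    D=np.diag([a,-a,-1.])
    return p,Ro.from_matrix(R.as_matrix()@D).as_quat()
LIP=(.035,0,0)
TR=np.array([.5283,-.1704,.247]);DO=np.array([.5765,.241,-.127])
def w(q,x,y,z):
    c,s=np.cos(q[2]),np.sin(q[2]);return np.array([q[0]+c*x-s*y,q[1]+s*x+c*y,z])
E
python3 - <<'E'
from fit import *
k=62/443
lip=at_z("top",np.array([[170,350],[285,322]])*k+[260,170]-.5,.0065)
print("lip",lip,np.linalg.norm(lip[0]-lip[1]))
inv=lambda P:((np.asarray(P)[:,:2]-TR[:2])@np.array([[np.cos(TR[2]),-np.sin(TR[2])],[np.sin(TR[2]),np.cos(TR[2])]])).round(4)
print("lip in tray",inv(lip))
print("handle top in tray",inv(at_z("top",np.array([[290,450]])*k+[260,170]-.5,.107)))
print("balls in tray",inv(at_z("top",np.array([[144,163],[200,163],[163,250],[239,224]])*k+[260,170]-.5,.0125)))
s=512/800
for n,uv,z in(("dropper",(384,375),0),("beaker",(362,212),0),("reagent",(495,222),0),("turq handle",(517,341),.06)):
    print(n,at_z("top",np.array([uv])*s,z).round(3), inv(at_z("top",np.array([uv])*s,z)))
H=box(-.042,-.018,-.008,.008,.03,.102)+[0,0,.005]
for th in(55,70):
    mh={"scene":mask(S,(0,0,0),(180,255,th),(249,172)),"top":mask(T,(0,0,0),(180,255,th),(298,234))}
    print(th,[int(m.sum()) for m in mh.values()],silfit(H,np.r_[w(TR,-.06,0,0)[:2],TR[2]],{"scene":mh["scene"]}))
for a in(1,-1):
    print("a",a)
    for nm,x in(("grab",-.055),("end",.04)):
        p,q=pose(w(TR,x,0,.005),TR[2],0,a=a);j=manip.inverse_kinematics(p,q);print(nm,p.round(3),None if j is None else np.round(j,2))
    for y in(-1.6,-1.2,-.8,-.4,0,.25,.6,1,1.4):
        r=[]
        for t in(-.3,0,.5,.9,1.05):
            u=np.array([np.cos(y),np.sin(y),0])
            p,q=pose(np.array([*DO[:2],.175])-.02*u,y,t,LIP,a);r.append(manip.inverse_kinematics(p,q))
        print(y,["-" if j is None else 1 for j in r],None if r[3] is None else np.round(r[3],2))
    p,q=pose(w(DO,0,-.125,.109),DO[2],a=a,tcp=(0,0,0));print("tab",manip.inverse_kinematics(p,q))
E
```

```text
lip [[ 0.50901244 -0.15090584  0.0065    ]
 [ 0.52062431 -0.19815152  0.0065    ]] 0.04865171404802813
lip in tray [[-0.0139  0.0236]
 [-0.0142 -0.025 ]]
handle top in tray [[-0.0771 -0.0011]]
balls in tray [[ 0.0631  0.0147]
 [ 0.0575 -0.0077]
 [ 0.026   0.0164]
 [ 0.0289 -0.0166]]
dropper [[ 0.447 -0.041  0.   ]] [[-0.0477  0.145 ]]
beaker [[0.765 0.003 0.   ]] [[0.2722 0.1101]]
reagent [[ 0.745 -0.256  0.   ]] [[ 0.1894 -0.1359]]
turq handle [[ 0.501 -0.282  0.06 ]] [[-0.0541 -0.1016]]
55 [996, 79] (array([ 0.52643047, -0.17606219, -0.21232521]), np.float64(0.7181904086935978))
70 [1465, 95] (array([ 0.5699479 , -0.18408108, -0.41620903]), np.float64(0.8025777956233688))
a 1
grab [ 0.446 -0.191  0.085] [-0.25  0.63  0.72  2.1  -0.7   0.66 -0.37]
end [ 0.538 -0.168  0.085] [-0.28  0.73  0.69  1.9  -0.67  0.76 -0.53]
-1.6 [1, 1, 1, 1, 1] [-0.45  0.57  0.54  1.85 -1.29  1.29 -2.41]
-1.2 [1, 1, 1, 1, 1] [-0.53  0.78  0.72  1.58 -1.2   1.69 -2.25]
-0.8 [1, 1, 1, 1, 1] [-0.43  0.87  0.54  1.29 -0.97  1.85 -2.16]
-0.4 [1, 1, 1, 1, '-'] [-0.06  0.97 -0.36  0.99 -0.3   1.89 -2.35]
0 [1, 1,
[... 237 characters left out ...]
77899801
 -1.51426413]
a -1
grab [ 0.446 -0.191  0.085] [ 0.01  0.54  0.37  2.09 -0.36  0.57  2.46]
end [ 0.538 -0.168  0.085] [ 0.05  0.62  0.23  1.88 -0.21  0.66  2.22]
-1.6 [1, 1, 1, 1, 1] [-0.27  0.53  0.29  1.84 -1.2   1.18  0.69]
-1.2 [1, 1, 1, 1, 1] [-0.14  0.67  0.1   1.55 -0.91  1.42  0.71]
-0.8 [1, 1, 1, 1, 1] [-0.18  0.81  0.07  1.27 -0.72  1.69  0.81]
-0.4 [1, 1, 1, 1, '-'] [-0.06  0.97 -0.36  0.99 -0.3   1.89  0.79]
0 [1, 1, 1, '-', '-'] None
0.25 [1, 1, 1, '-', '-'] None
0.6 [1, 1, 1, '-', '-'] None
1 [1, 1, 1, '-', '-'] None
1.4 [1, 1, 1, 1, 1] [-1.    0.94  0.54  1.16  0.23  1.74  2.43]
tab [-0.39580699  0.58686591  0.14852118  1.84813788 -0.12522943  0.71557273
  1.26666442]
```

Run:
```python
from h import *
O=w(TR,-.048,-.0005,.005)
p,q=pose(O,TR[2])
manip.move_ptp(p+[0,0,.2],q)
manip.line_to(p+[0,0,.06],velocity=.25)
manip.line_to(p,velocity=.1)
print(manip.get_contact_force(),manip.get_clock())
manip.grasp(squeeze=80)
print(manip.get_width(),manip.get_contact_force(),manip.get_tool_pos()-p,manip.get_clock(),manip.get_qpos())
for y in(1.2,1.4,1.6,1.8,2.,2.4):
    r=[]
    for t in(-.3,0,.5,.9,1.05):
        u=np.array([np.cos(y),np.sin(y),0])
        pp,qq=pose(np.array([*DO[:2],.175])-.02*u,y,t,LIP);r.append(manip.inverse_kinematics(pp,qq))
    print(y,["-" if j is None else 1 for j in r],None if r[3] is None else np.round(r[3],2))
```

```text
[-0.74548869 -0.50441938  0.08122255] 4.6583
0.015132766770620384 [-0.8485127  -0.89935642  1.87934918] [ 5.54877926e-05 -2.41576641e-06  1.38877563e-04] 5.3 [-0.20032227  0.61615727  0.6524125   2.08586121 -0.62751756  0.64077059
 -0.43993389]
1.2 [1, 1, 1, 1, '-'] [-0.99  1.05  0.73  1.04  0.02  1.87 -0.72]
1.4 [1, 1, 1, 1, 1] [-1.08  0.99  0.73  1.17  0.11  1.72 -0.62]
1.6 [1, 1, 1, 1, 1] [-1.18  0.93  0.75  1.31  0.19  1.55 -0.53]
1.8 [1, 1, 1, 1, 1] [-1.27  0.87  0.78  1.45  0.26  1.38 -0.46]
2.0 [1, 1, 1, 1, 1] [-1.36  0.81  0.81  1.59  0.34  1.2  -0.4 ]
2.4 [1, 1, 1, 1, 1] [-1.52  0.68  0.89  1.87  0.54  0.82 -0.33]
```

Run:
```python
from h import *
p,q=pose(w(TR,.025,-.0005,.005),TR[2])
print(manip.line_to(p,velocity=.08,contact_N=20))
p,q=pose(w(TR,.043,-.0005,.005),TR[2])
print(manip.line_to(p,velocity=.04,contact_N=20))
print(manip.get_contact_force(),(manip.get_tool_pos()-p).round(4),manip.get_clock(),manip.get_width())
im=manip.capture("top");a=cv2.resize(im[170:254,260:322],(443,600),interpolation=cv2.INTER_CUBIC)
s=manip.capture("scene");b=cv2.resize(s[170:250,195:275],(357,357),interpolation=cv2.INTER_CUBIC)
o=np.zeros((600,800,3),np.uint8);o[:,:443]=a;o[:357,443:]=b
cv2.imwrite("pics/push1.png",o[:,:,::-1])
```

```text
False
False
[-7.36165963 -1.26490225 10.71317565] [-0.002  -0.0012  0.0002] 6.9583 0.015180124481128954
```

View pics/push1.png

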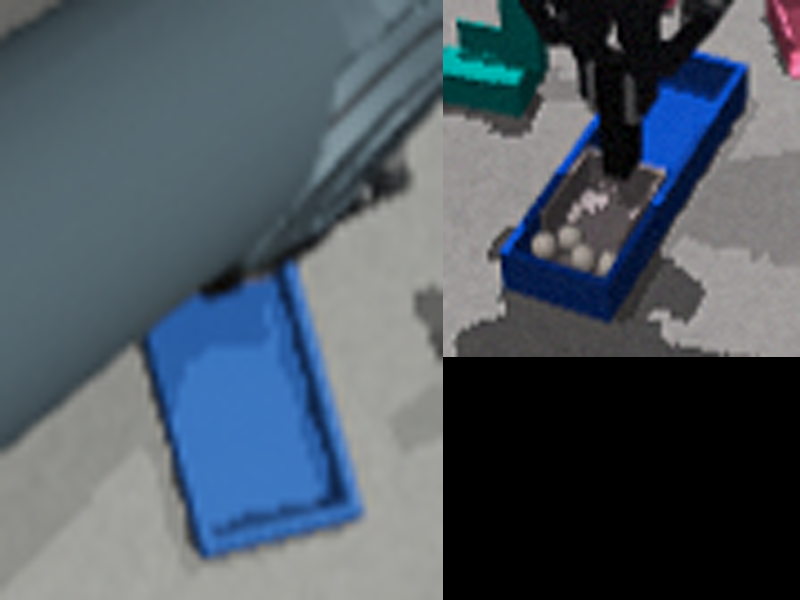

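The picture shows the lip against the slope and the four balls just inside it at crop (542,243), (570,238), (583,258) and (608,262). I'll tip the mouth up along the slope and lift.

Run:
```python
from h import *
for i in range(1,6):
    h=.005*i
    p,q=pose(w(TR,.0755+.8*h-.001,-.0005,.0055+h),TR[2],-.07*i,LIP)
    r=manip.line_to(p,q,velocity=.05,contact_N=30)
    if r: print("contact",i,manip.get_contact_force())
p,q=pose(w(TR,.085,-.0005,.10),TR[2],-.35,LIP)
print(manip.line_to(p,q,velocity=.1,contact_N=30),manip.get_clock())
s=manip.capture("scene");np.save("s1.npy",s)
c=proj("scene",[w(TR,.05,0,.09)])[0].astype(int);print(c)
cv2.imwrite("pics/lift1.png",cv2.resize(s[c[1]-50:c[1]+60,c[0]-60:c[0]+60],(600,550),interpolation=cv2.INTER_CUBIC)[:,:,::-1])
```

```text
False 9.2083
[227 199]
```

View pics/lift1.png

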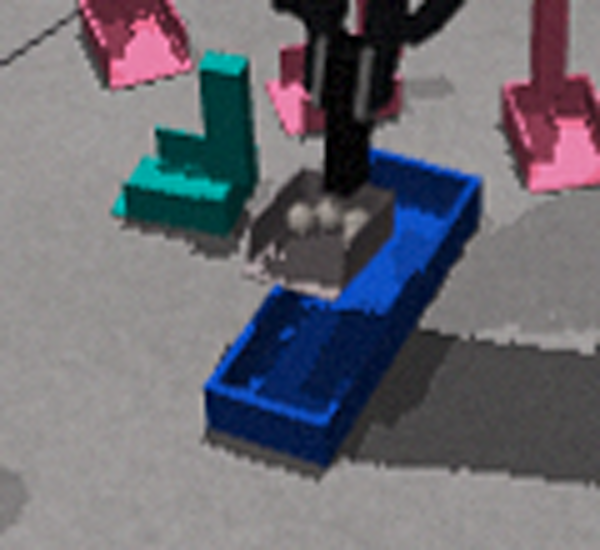

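Three balls are visible in the pan at (300,217), (328,210) and (355,220). The fourth may be hidden, so I'll rise and check both the tray and the pan.

Run:
```python
from h import *
p,q=pose(w(TR,.085,-.0005,.21),TR[2],-.35,LIP);manip.line_to(p,q,velocity=.15)
p,q=pose([.60,-.02,.22],.9,-.35,LIP);manip.line_to(p,q,velocity=.15)
print(manip.get_clock())
s=manip.capture("scene");t=manip.capture("top")
c=proj("scene",[np.array([.58,-.04,.22])])[0].astype(int)
a=cv2.resize(s[c[1]-40:c[1]+40,c[0]-40:c[0]+40],(400,400),interpolation=cv2.INTER_CUBIC)
b=cv2.resize(t[165:260,240:335],(400,400),interpolation=cv2.INTER_CUBIC)
cv2.imwrite("pics/mid1.png",np.hstack([a,b])[:,:,::-1])
```

```text
10.9417
```

View pics/mid1.png

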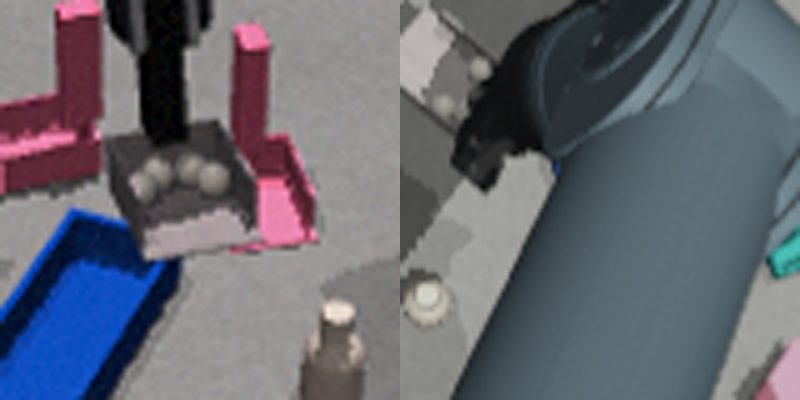

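All four balls are in the pan at (140,182), (158,168), (190,168) and (213,178). Now I'll carry them to the funnel and pour.

Run:
```python
from h import *
y=1.8;u=np.array([np.cos(y),np.sin(y),0]);F=np.array([*DO[:2],0])
p,q=pose([.585,.09,.22],1.4,-.35,LIP);manip.line_to(p,q,velocity=.15)
for t,z,b,v in((-.35,.21,.03,.12),(-.05,.175,.03,.08),(.2,.166,.03,.05),(.45,.166,.03,.06),(.7,.166,.03,.08),(.95,.168,.025,.08)):
    p,q=pose(F-b*u+[0,0,z],y,t,LIP);manip.line_to(p,q,velocity=v)
manip.sleep(.4);print(manip.get_clock(),manip.get_contact_force())
s=manip.capture("scene")
# lift away so that the funnel shows
p,q=pose(F-.05*u+[0,0,.23],y,.8,LIP);manip.line_to(p,q,velocity=.15)
p,q=pose(F-.17*u+[0,0,.23],y,.3,LIP);manip.line_to(p,q,velocity=.2)
s2=manip.capture("scene");t2=manip.capture("top");print(manip.get_clock())
f=lambda im,x,yy,n:cv2.resize(im[yy-n:yy+n,x-n:x+n],(400,400),interpolation=cv2.INTER_CUBIC)
cv2.imwrite("pics/pour1.png",np.hstack([f(s2,385,265,50),f(t2,140,185,50)])[:,:,::-1])
```

```text
16.0583 [ 0.4030246  -0.31677856 -0.85350477]
17.8667
```

View pics/pour1.png

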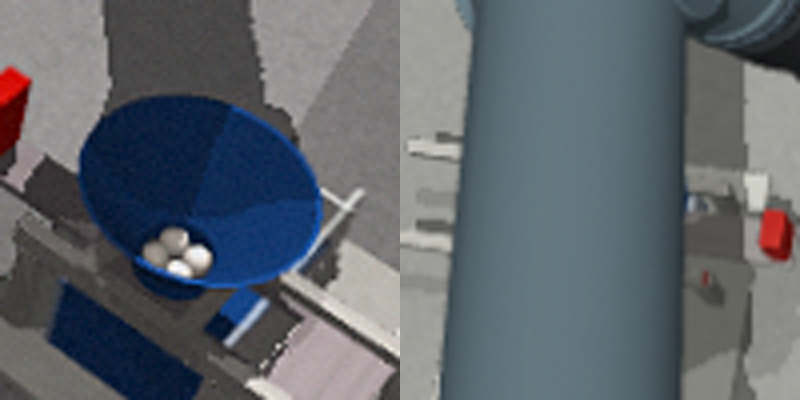

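All four balls sit in the funnel throat at (158,253), (175,238), (197,260) and (180,270). I'll stand the scoop on the free bench between the tray and the doser.

Run:
```python
from h import *
P=np.array([.61,-.03,0]);y=.3
p,q=pose(P+[0,0,.2],1.0,0);manip.line_to(p,q,velocity=.2)
p,q=pose(P+[0,0,.12],y,0);manip.line_to(p,q,velocity=.15)
p,q=pose(P+[0,0,.012],y,0);manip.line_to(p,q,velocity=.15)
p,q=pose(P+[0,0,-.003],y,0);print(manip.line_to(p,q,velocity=.03,contact_N=5),manip.get_tool_pos(),manip.get_contact_force())
manip.open();manip.sleep(.3)
manip.line_to(manip.get_tool_pos()+[0,0,.14],velocity=.15)
print(manip.get_clock(),manip.get_width())
s=manip.capture("scene")
cv2.imwrite("pics/place1.png",cv2.resize(s[150:330,220:460],(800,600),interpolation=cv2.INTER_CUBIC)[:,:,::-1])
```

```text
True [ 0.58219564 -0.03898448  0.08660379] [-1.63283448  1.3010827   5.72273513]
22.9833 0.08527291434463125
```

View pics/place1.png

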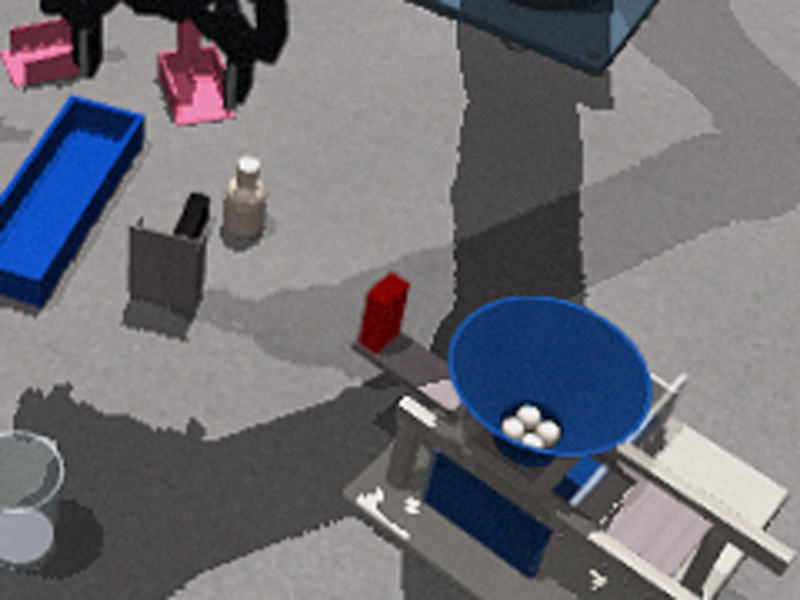

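The picture shows the scoop has tipped onto its back. The underside at (168,268) faces the camera and the handle at (192,215) lies towards the robot. The balls are still in the funnel at (530,425). I'll measure its lying pose numerically and check whether a leaned regrasp is reachable.

```bash
cat >> h.py <<'E'
def pose2(ref,yaw,tilt,beta,loc,tcp):
    """scoop pose (yaw,tilt; tilt>0 mouth down), tool axis turned by beta about scoop y"""
    R=Ro.from_euler("ZY",[yaw,tilt])
    p=np.array(ref)+R.apply(np.array(tcp)-np.array(loc))
    return p,(R*Ro.from_euler("Y",beta)*Ro.from_matrix(np.diag([1.,-1,-1]))).as_quat()
E
python3 - <<'E'
from fit import *
manip.line_to([.45,.2,.3],velocity=.25);print(manip.get_clock())
s=manip.capture("scene");t=manip.capture("top");np.save("s3.npy",s);np.save("t3.npy",t)
c=proj("scene",[[.53,-.055,.012]])[0];ct=proj("top",[[.53,-.055,.012]])[0];print(c,ct)
for n,im,cc in(("scene",s,c),("top",t,ct)):
    x,y=cc.astype(int);g=im.max(2)[y-16:y+17,x-16:x+17]
    print(n,x-16,y-16);print("\n".join("".join("#" if v<30 else "+" if v<45 else "-" if v<65 else "." for v in r) for r in g))
b=np.radians
for be in(40,50,60):
    pl=[]
    for ps in(.1,.3,.5):
        p,q=pose2([.565,-.045,0],ps,-np.pi/2,b(be),(-.042,0,0),(-.024,0,.078));pl.append(manip.inverse_kinematics(p,q) is not None)
    pf=[]
    for y in(-1.6,-1.2,-.8,-.4,.3,.8,1.2,1.6,1.8,2.2,2.6):
        p,q=pose2([.55,-.01,0],y,0,b(be),(0,0,0),(-.024,0,.078));pf.append((y,manip.inverse_kinematics(p,q) is not None))
    print(be,pl,[y for y,k in pf if k])
E
```

```text
24.3167
[272.27344241 228.7626722 ] [250.44098188 211.05803446]
scene 256 212
...................-######-......
...................#######-......
...................#######-......
..................+###+###-......
..................########.......
.................+###+###-.......
...-.............###+####........
...-----........+####+##-........
...---------.....-..++##......-..
...-------------....---..........
...-----------------.....-.....-.
...--------------------.--......-
...--------------------.+........
...---------------------+-.......
...--------------------++........
...--------------------++........
...--------------------++........
...--------------------++........
...--------------------++........
...--------------------+-........
...--------------------+-........
...--------------------++........
...--------------------+-........
...--------------------+.........
...--------------------+.........
...--------------------+.........
...--------------------+-........
...--+-----------------+-........
.....-.---+-------------.........
..-.......---+--------+..........
..
[... 784 characters left out ...]
.......
...............+-----............
................+----............
................#-----...........
................+-----...........
................-+----...........
.................#-----..........
.................+-----..........
..................+----..........
..................#-----.........
..................#-----.........
..................-+----.........
...................#-----........
...................+-----........
40 [False, False, True] [-1.6, -1.2, -0.8, -0.4, 0.3, 0.8, 1.2, 1.6, 1.8, 2.2, 2.6]
50 [False, False, True] [-1.6, -1.2, -0.8, -0.4, 0.3, 0.8, 1.2, 1.6, 1.8, 2.2, 2.6]
60 [False, True, True] [-1.6, -1.2, -0.8, -0.4, 0.3, 0.8, 1.2, 1.6, 1.8, 2.2, 2.6]
```

```bash
cat > fit2.py <<'E'
from fit import *
H=box(-.042,-.018,-.008,.008,.024,.102);PAN=box(-.035,.035,-.0255,.0255,0,.026)
def W(P,v):
    return (P-[-.042,0,.063])@Ro.from_euler("ZY",[v[2],v[3]]).as_matrix().T+[v[0],v[1],v[4]]
def fit5(s,t,v0,sc=(.008,.008,.08,.1,.008),wt=(1,1)):
    ms=mask(s,(0,0,0),(180,255,38),proj("scene",W(np.array([[-.03,0,.095]]),v0))[0])
    mt=mask(t,(0,0,0),(180,255,64),proj("top",W(np.array([[-.018,0,.07]]),v0))[0])
    print("mask",ms.sum(),mt.sum())
    def cost(u):
        v=v0+u*np.array(sc);a=soft("scene",W(H,v),4)*(1-soft("scene",W(PAN,v),4));b=soft("top",W(H,v),4)
        return wt[0]*np.abs(a-ms).sum()/ms.sum()+wt[1]*np.abs(b-mt).sum()/mt.sum()
    best=None
    for _ in range(2):
        x0=np.zeros(5) if best is None else best.x
        best=minimize(cost,x0,method="Nelder-Mead",options=dict(initial_simplex=np.vstack([x0,x0+np.eye(5)]),maxiter=220,xatol=.01,fatol=1e-4))
    return v0+best.x*np.array(sc),best.fun
E
python3 - <<'E'
from fit2 import *
s,t=np.load("s3.npy"),np.load("t3.npy")
for d,h in((0,.0),(.28,.015)):
    v0=np.array([.52,-.058,.29,-np.pi/2+d,h])
    v,f=fit5(s,t,v0);print(v.round(4),"lean deg",np.degrees(v[3]).round(1),f)
    print("lowest",W(np.vstack([H,PAN]),v)[:,2].min(), "handle ends",W(np.array([[-.03,0,.102],[-.03,0,.024]]),v).round(4))
E
```

```text
mask 97 166
[ 0.5043 -0.0631  0.3304 -1.4063 -0.0017] lean deg -80.6 0.3114030093906823
lowest -0.008127088879684694 handle ends [[ 0.4698 -0.0749  0.0165]
 [ 0.5425 -0.0499  0.0037]]
mask 97 166
[ 0.5032 -0.0638  0.3314 -1.4045 -0.0026] lean deg -80.5 0.290000295597305
lowest -0.009031615977883285 handle ends [[ 0.4687 -0.0757  0.0157]
 [ 0.5415 -0.0507  0.0028]]
```

Run:
```python
from fit2 import *
s,t=np.load("s3.npy"),np.load("t3.npy")
v0=np.array([.504,-.063,.33,-1.57,0])
ms=mask(s,(0,0,0),(180,255,38),proj("scene",W(np.array([[-.03,0,.095]]),v0))[0])
mt=mask(t,(0,0,0),(180,255,64),proj("top",W(np.array([[-.018,0,.07]]),v0))[0])
for d in(-90,-86,-82,-78,-74):
    def mk(u):
        v=np.array([v0[0]+u[0]*.008,v0[1]+u[1]*.008,v0[2]+u[2]*.06,np.radians(d),0]);v[4]=-W(np.vstack([H,PAN]),v)[:,2].min();return v
    def parts(u):
        v=mk(u);a=soft("scene",W(H,v),4)*(1-soft("scene",W(PAN,v),4));b=soft("top",W(H,v),4)
        return np.abs(a-ms).sum()/ms.sum(),np.abs(b-mt).sum()/mt.sum()
    r=minimize(lambda u:sum(parts(u)),np.zeros(3),method="Nelder-Mead",options=dict(initial_simplex=np.vstack([np.zeros(3),np.eye(3)]),maxiter=120))
    print(d,mk(r.x).round(4),np.round(parts(r.x),3))
    if d in(-90,-74): print(" tip,foot axis",W(np.array([[-.03,0,.102],[-.03,0,.024],[0.035,0,0]]),mk(r.x)).round(4).tolist())
```

```text
-90 [ 0.5056 -0.0626  0.3403 -1.5708  0.    ] [0.562 0.173]
 tip,foot axis [[0.4689, -0.0756, 0.012], [0.5424, -0.0496, 0.012], [0.565, -0.0415, 0.077]]
-86 [ 0.5088 -0.0617  0.3119 -1.501   0.0027] [0.342 0.261]
-82 [ 0.5113 -0.0603  0.2993 -1.4312  0.0054] [0.143 0.355]
-78 [ 0.5072 -0.0613  0.3184 -1.3614  0.0081] [0.269 0.276]Traceback (most recent call last):
  File "<stdin>", line 12, in <module>
    res = _minimize_neldermead(fun, x0, args, callback, bounds=bounds,
                               **options)
    fsim[j] = func(sim[j])
              ~~~~^^^^^^^^
    fx = function(np.copy(x), *(wrapper_args + args))
  File "<stdin>", line 12, in <lambda>
  File "<stdin>", line 10, in parts
  File "fit.py", line 18, in soft
    uv=(proj(n,P)+.5)*k
        ~~~~^^^^^
  File "h.py", line 10, in proj
    p=manip.camera_params(n)
ValueError: time passes only in moves, steps and waits
```

```bash
sed -i 's/^def ray/_cp={n:manip.camera_params(n) for n in("scene","top")}\ndef ray/; s/p=manip.camera_params(n)/p=_cp[n]/' h.py
python3 - <<'E'
from h import *
b=np.radians
print(manip.get_clock())
for lt in(-20,-10,0):
    R=Ro.from_euler("ZY",[.32,b(lt)])*Ro.from_matrix(np.diag([1.,-1,-1]));print("lying",lt,manip.inverse_kinematics([.506,-.0625,.02],R.as_quat()) is not None)
for pos in([.55,0,.066],[.62,0,.066],[.5,0,.066],[.6,.02,.066]):
    for tl in(60,70,80,90):
        ok=[]
        for y in np.arange(-3.1,3.2,.3):
            q=(Ro.from_euler("ZY",[y,b(tl)])*Ro.from_matrix(np.diag([1.,-1,-1]))).as_quat()
            if manip.inverse_kinematics(pos,q) is not None: ok.append(round(float(y),1))
        print(pos,tl,ok)
E
```

```text
24.4167
lying -20 True
lying -10 True
lying 0 True
[0.55, 0, 0.066] 60 [-2.5, -2.2, -1.9, -1.6, -1.3, -1.0, -0.7, -0.4, 0.5, 0.8, 1.1, 1.4, 1.7, 2.0, 2.3, 2.6]
[0.55, 0, 0.066] 70 [-2.5, -2.2, -1.9, -1.6, -1.3, -1.0, -0.7, 0.8, 1.1, 1.4, 1.7, 2.0, 2.3, 2.6]
[0.55, 0, 0.066] 80 [-2.8, -2.5, -2.2, -1.9, -1.6, -1.3, -1.0, 1.1, 1.4, 1.7, 2.0, 2.3, 2.6]
[0.55, 0, 0.066] 90 [-3.1, -2.8, -2.5, -2.2, -1.9, -1.6, -1.3, -1.0, 1.1, 1.4, 1.7, 2.0, 2.3, 2.6, 2.9, 3.2]
[0.62, 0, 0.066] 60 [-3.1, -2.8, -2.5, -2.2, -1.9, -1.6, -1.3, -1.0, -0.7, 0.8, 1.1, 1.4, 1.7, 2.0, 2.3, 2.6, 2.9, 3.2]
[0.62, 0, 0.066] 70 [-3.1, -2.8, -2.5, -2.2, -1.9, -1.6, -1.3, -1.0, 1.1, 1.4, 1.7, 2.0, 2.3, 2.6, 2.9, 3.2]
[0.62, 0, 0.066] 80 [-3.1, -2.8, -2.5, -2.2, -1.9, -1.6, -1.3, -1.0, 1.1, 1.4, 1.7, 2.0, 2.3, 2.6, 2.9, 3.2]
[0.62, 0, 0.066] 90 [-3.1, -2.8, -2.5, -2.2, -1.9, -1.6, -1.3, 1.1, 1.4, 1.7, 2.0, 2.3, 2.6, 2.9, 3.2]
[0.5, 0, 0.066] 60 [-2.2, -1.9, -1.6, -1.3, -1.0, -0.7, -0.4, -0.1, 0.2, 0.5, 0.8, 1.1, 1.4, 1.7, 2.0, 2.3]
[0.5, 0, 0.066] 70 [-2.5, -2.2, -1.9, -1.6, -1.3, -1.0, -0.7, 0.5, 0.8, 1.1, 1.4, 1.7, 2.0, 2.3]
[0.5, 0, 0.066] 80 [-2.5, -2.2, -1.9, -1.6, -1.3, -1.0, 0.8, 1.1, 1.4, 1.7, 2.0, 2.3, 2.6]
[0.5, 0, 0.066] 90 [-2.8, -2.5, -2.2, -1.9, -1.6, -1.3, -1.0, 1.1, 1.4, 1.7, 2.0, 2.3, 2.6]
[0.6, 0.02, 0.066] 60 [-3.1, -2.8, -2.5, -2.2, -1.9, -1.6, -1.3, -1.0, -0.7, 0.8, 1.1, 1.4, 1.7, 2.0, 2.3, 2.6, 2.9, 3.2]
[0.6, 0.02, 0.066] 70 [-3.1, -2.8, -2.5, -2.2, -1.9, -1.6, -1.3, -1.0, 1.1, 1.4, 1.7, 2.0, 2.3, 2.6, 2.9, 3.2]
[0.6, 0.02, 0.066] 80 [-3.1, -2.8, -2.5, -2.2, -1.9, -1.6, -1.3, -1.0, 1.1, 1.4, 1.7, 2.0, 2.3, 2.6, 2.9, 3.2]
[0.6, 0.02, 0.066] 90 [-3.1, -2.8, -2.5, -2.2, -1.9, -1.6, -1.3, 1.1, 1.4, 1.7, 2.0, 2.3, 2.6, 2.9, 3.2]
```

Run:
```python
from h import *
b=np.radians;D=Ro.from_matrix(np.diag([1.,-1,-1]))
Q=lambda y,t:(Ro.from_euler("ZY",[y,b(t)])*D)
q=Q(.32,-15);ax=q.apply([0,0,1]);ys=q.apply([0,1,0]);ys=ys*np.sign(ys[1])
p=np.array([.506,-.0625,.020])-.008*ys
manip.move_ptp(p-ax*.13,q.as_quat())
manip.line_to(p-ax*.05,velocity=.15)
print(manip.line_to(p,velocity=.08,contact_N=10),manip.get_tool_pos()-p)
manip.grasp(squeeze=110);print("w",manip.get_width(),manip.get_grasp_force(),manip.get_clock())
manip.line_to(p+[.03,0,.2],velocity=.2)
f=Q(-1.5,67);manip.move_ptp([.61,0,.24],f.as_quat());print(manip.get_clock(),manip.get_qpos().round(2),manip.get_width())
np.save("s4.npy",manip.capture("scene"));np.save("t4.npy",manip.capture("top"))
s=np.load("s4.npy")
c=proj("scene",[[.61,0,.2]])[0].astype(int)
cv2.imwrite("pics/up1.png",cv2.resize(s[max(0,c[1]-60):c[1]+60,c[0]-80:c[0]+80],(800,600),interpolation=cv2.INTER_CUBIC)[:,:,::-1])
```

```text
False [ 0.0002139  -0.00019319  0.00045718]
w 0.012980478182475393 107.98958659172058 27.7667
30.2833 [ 0.04  0.93  0.54  1.52 -1.25  1.84 -2.11] 0.012649904497058148
```

View pics/up1.png

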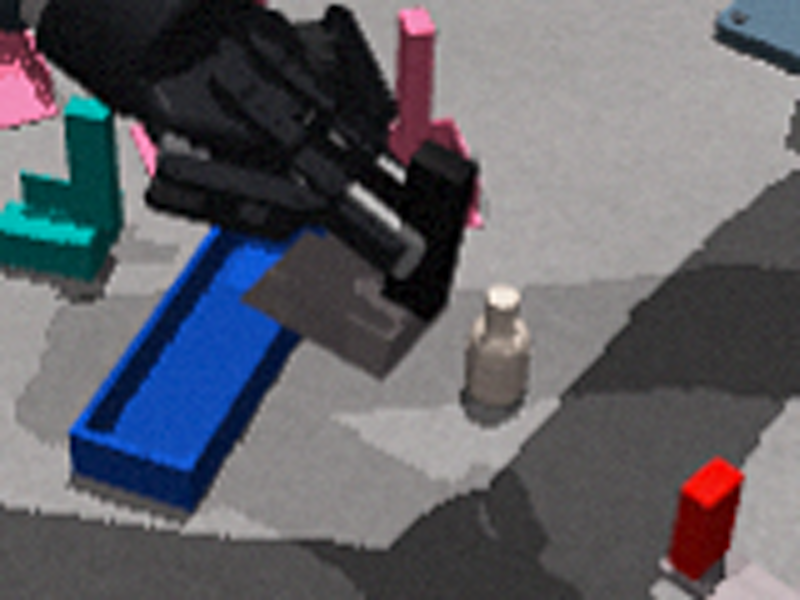

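All ten views are used, so checks are numeric from here. This picture shows the scoop regrasped nearly upright but about 9° mouth-up: its bottom edge runs from (380,378) to (245,297), steeper than level. The dropper at (498,350) is untouched. I'll add that angle and lower the scoop.

Run:
```python
from h import *
b=np.radians;D=Ro.from_matrix(np.diag([1.,-1,-1]))
Q=lambda y,t:(Ro.from_euler("ZY",[y,b(t)])*D)
q=Q(-1.5,78)
P=np.array([.61,-.02,0])
manip.line_to(P+[0,0,.085],q.as_quat(),velocity=.15)
manip.sleep(.2)
print(manip.line_to(P+[0,0,.045],velocity=.03,contact_N=6),manip.get_tool_pos(),manip.get_contact_force(),manip.get_wrist_torque(),manip.get_clock())
np.save("s5.npy",manip.capture("scene"))
# numeric look: bottom edge of the pan vs. bench: print coarse image patch
s=np.load("s5.npy").astype(int);c=proj("scene",[[.61,-.042,.03]])[0].astype(int);print(c)
g=s.max(2)[c[1]-28:c[1]+22,c[0]-35:c[0]+35]
print(c[0]-35,c[1]-28);print("\n".join("".join("#" if v<38 else "+" if v<60 else "-" if v<85 else "." for v in r) for r in g))
M=lambda pts:proj("scene",[w(np.array([.61+.0016,-.02-.022,-1.5]),*x) for x in pts]).round(1).tolist()
print("expect heel L/R, lip L/R, handle top",M([(-.035,.0255,0),(-.035,-.0255,0),(.035,.0255,0),(.035,-.0255,0),(-.03,0,.102)]))
```

```text
True [ 0.60978784 -0.01947871  0.06066224] [-0.34219676 -0.97053201  4.91741813] [-0.43254013 -0.04075159  0.02963782] 32.6167
[257 245]
222 217
##########################+.-#########+........-----.-----.-------....
###########################+.##########......---------------..-.--....
#######################################+...-------------.---.--.-.-...
########################################..---.------------.-----..--..
#########################################-----------.---.---.---.-----
#########################################-.-------.---..-----------.--
########################################+.-..----------------------..-
########################################-------.-----.-..-----.-.--.--
#######################################+.----..----...-----------.----
+######################################+.-----------.--.-------.------
+######################################+---+##+---..-..--.---..--.----
#++####################################+--+######+--..------...-.-----
######################################+#+-#########+---------.---.----
.##+############################
[... 2012 characters left out ...]
+-............
----.----++++++++++++++++++++----------------++++++++++-.-............
--------++++++++++++++++++++--++--+----------++++++++++-..............
---------++++++++++++++++++++++-------------++++++++++-...............
-------------+++++++++++++++++++-----------++++++++++-................
-----..------------------------------------+++++++++-.................
-.--------------.-------.-.----------------++++++++-..................
.------------------------------------+------++++++....................
------------------.--------------------+----+++++-....................
expect heel L/R, lip L/R, handle top [[263.5, 267.8], [274.8, 253.7], [238.7, 255.1], [250.5, 241.7], [268.4, 230.3]]
```

Contact came at TCP z 0.061, as expected, and the handle's edge is vertical in the image (columns 274–275). I'll release, back out along the tool axis and check.

Run:
```python
from h import *
manip.open();manip.sleep(.3)
s=manip.capture("scene").astype(int)
c=[257,245];g=s.max(2)[222:270,250:290]
print("\n".join("".join("#" if v<38 else "+" if v<60 else "-" if v<85 else "." for v in r) for r in g[::2]))
ax=Ro.from_quat(manip.get_ee_rot()).apply([0,0,1])
p=manip.get_tool_pos()-ax*.10+[0,0,.03]
manip.line_to(p,velocity=.15);manip.line_to(p+[0,0,.2],velocity=.3)
s=manip.capture("scene").astype(int);g=s.max(2)[222:270,250:290];print(manip.get_clock())
print("\n".join("".join("#" if v<38 else "+" if v<60 else "-" if v<85 else "." for v in r) for r in g[::2]))
np.save("s6.npy",s)
f=s[255:300,355:415];wh=(f.min(2)>120);print("white px in throat",wh[:,:].sum())
```

```text
###################-..-#+--.----.-.---.-
+++------.-##########+-..-..------------
-++++++++++--+###########--------.----.-
--++++++++++++--##########-.----.--..-.-
+-++++++++--++###########-..-.-------..-
++-+---.---.-+####+####+##.--.-.-----.--
+++++------.-############+..--..--------
++++++-------#############---------.----
+++++----++++#############--.-----------
+++++--+-----#############-+--.-----.---
+++++--------#############++++++--------
---+--+------############+-++++++-----..
+-+-+--------############-------++.---..
-+++--......-############-------------..
....--.......############+-----------...
+-...-.......############--.-------.....
#---+-.......-##########++++------......
+--+-...........--+####+++++---.........
---------.........+++++++++++-..........
-------------..-+++++++++++-............
+-----------+--++++++++++-..............
+-+------------+++++++..................
++++++---------+++++--..................
++++++++++------+----...................
35.4583
++++++++++++++++++++++-----..........---
+++++++++++++---+++++++++...............
+++++++-------------+-....
[... 198 characters left out ...]
######-..............
.............-###########-..............
.....+++-....-###########...............
.....+---+---############...............
.....-----+--############...............
....---...--+###########+...............
........-....###########+...............
.............############-..............
.............############-..............
..............-##########-..............
++-...............+####+-...............
-----+-..........-+++++-................
---+--++++--..--+++++-..................
-.--+----------+++++-...................
.--------------+++++++-.................
....-------+---+++++--..................
........--------+----...................
white px in throat 279
```

The scoop stands upright and free, and about 280 white pixels still show in the throat. Now the gate.

Run:
```python
from h import *
T=lambda y,z:w(DO,0,y,z)
best=None
for a in(1,-1):
    _,q=pose([0,0,0],DO[2],a=a);j=manip.inverse_kinematics(T(-.127,.24),q)
    if j is not None:
        d=np.abs(np.array(j)-manip.get_qpos()).max();print(a,d)
        if best is None or d<best[0]: best=(d,q)
q=best[1]
manip.move_ptp(T(-.127,.24),q)
manip.line_to(T(-.127,.15),velocity=.2)
print(manip.line_to(T(-.127,.109),velocity=.1,contact_N=10),manip.get_clock())
manip.grasp(squeeze=60);print("w",manip.get_width(),manip.get_contact_force())
manip.line_to(T(-.160,.109),velocity=.04)
manip.sleep(.8)
print(manip.get_clock(),(manip.get_tool_pos()-T(-.160,.109)).round(4),manip.get_contact_force(),manip.get_grasp_force(),manip.get_width())
s=manip.capture("scene");t=manip.capture("top");np.save("s7.npy",s);np.save("t7.npy",t)
print("throat white",(s[255:300,355:415].min(2)>120).sum())
for n,im in(("scene",s),("top",t)):
    hsv=cv2.cvtColor(im,cv2.COLOR_RGB2HSV);m=cv2.inRange(hsv,(0,0,125),(180,50,255))
    P=[w(DO,x,y,.04) for x in(-.13,.03) for y in(-.04,.04)];uv=proj(n,P)
    h=cv2.fillConvexPoly(np.zeros(m.shape,np.uint8),cv2.convexHull(uv.astype(np.float32)).astype(np.int32),1)
    k,l,st,c=cv2.connectedComponentsWithStats(m*h)
    print(n,uv.round(0).tolist(),[(st[i,4],c[i].round(0).tolist()) for i in range(1,k) if st[i,4]>3])
```

```text
1 1.0082649851461867
-1 3.0202397684024858
False 37.6333
w 0.01527557626060796 [-0.25852935  2.82648401  6.22539278]
40.0417 [0.0003 0.0024 0.0007] [-2.0669489   7.53488973  6.41100196] 58.797284960746765 0.015095455586262045
throat white 147
scene [[390.0, 250.0], [420.0, 269.0], [350.0, 292.0], [382.0, 314.0]] [(np.int32(19), [416.0, 271.0]), (np.int32(7), [407.0, 283.0])]
top [[154.0, 239.0], [127.0, 236.0], [163.0, 185.0], [137.0, 182.0]] [(np.int32(103), [156.0, 213.0]), (np.int32(91), [136.0, 232.0])]
```

Run:
```python
from h import *
manip.sleep(.3);s=manip.capture("scene").astype(int);t=manip.capture("top").astype(int)
s6=np.load("s6.npy").astype(int);T0=np.load("top.npy").astype(int)
f=lambda g:print("\n".join("".join(".-+#"[min(3,v//55)] for v in r) for r in g))
print("throat before");f(s6[268:290,365:395].min(2));print("after");f(s[268:290,365:395].min(2))
print("dish top, initial");f(T0[195:242,125:160].min(2)[::2]);print("now");f(t[195:242,125:160].min(2)[::2])
print("dish scene now (throat proj)");f(s[268:312,345:385].min(2)[::2])
print(manip.get_clock(),manip.get_contact_force())
```

```text
throat before
..............................
..............................
..............................
............--................
...........#####..............
..........+######.............
..........#######.............
.......-+++######-............
......#####++###+-+++.........
.....-######+++++#####........
-....-######----######+.......
......+#####-..-######+.......
......-+###++##++#####+.......
-.......-+++#####++##+-.......
--.......---######+++-........
.--.........-+####---.........
----...........--+-...........
--.-..........................
---.-.........................
-----.-................-..-.-.
------...............-------..
-------.............-------...
after
..............................
..............................
..............................
..............................
..............................
..............................
..............................
..............................
.................-............
..............................
-.............................
..............................
-.........................
[... 2310 characters left out ...]
------------------.-...................
------------------...-..................
---------------------...................
-----....--------------.................
-----.......--------------..............
----..........---------------..........-
----.............----------------....---
---..................-------------.-----
---....................-----------------
--........................--------------
+-...........................-----------
--+--...........................--------
+--+-+--...........................-----
+-++-++++-...........................---
++++++-+-+++-...........................
+-+-+++--++++++-........................
40.5417 [-2.13054248  7.14861933  6.70461538]
```

The throat is empty and four white blobs lie in the dish, at top view (133,229), (139,230), (132,235) and (139,235). The pull is about 7.1 N, which matches half travel. Handing in.

```bash
python3 -c "
from plant import manip
print(manip.get_qvel().max(),manip.get_clock());print(manip.sign_off())"
```

```text
0.000538250869683356 40.5417
the job is handed in; nothing more can be done
None
```

The job is handed in at 40.5 s. By my last images and force readings all four balls are in the dish, the gripper holds the gate at about half travel (7.1 N pull), and the scoop stands upright and released on the bench after tipping over once and being stood up again; the judge's result was not shown to me.

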